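# Push the row of vial carriers home in the loading lane and bolt it

### The job

Four vial carriers stand touching in a row in the aluminium loading lane. With the fingertips, gently push the row from behind along the lane, all four together, until the first one rests against the end stop; then push the slide bolt at the side fully in, behind the last carrier, so that the row cannot slide back. Only push: do not pinch, lift or tip the carriers, and leave the other things on the bench where they are.

Things in the scene. Friction and masses are not known exactly. Their poses are not given: they have to be found in the camera images.
- lane: Fixed aluminium channel 325 long (x), 54 wide. Origin: centre of underside; x = direction of pushing, z up. Floor 6 above the bench, 42 wide between walls 6 thick, tops 14 above the bench. Open at -x end. At +x end a dark steel stop 34 high, its face at x = 150. Dark bolt housing on the +y side: x -47 to -7, y 28.5 to 44.5, 36 above the bench.
- bolt (a joint): Slide bolt, a steel bar 10 wide at lane x = -27, 23 to 30 above the bench, on the lane's +y side. Metres: 0 = drawn out, tip at lane y = 29, clear of the lane; 0.034 = fully in, tip at y = -5. Slides towards lane -y with about 1.5 N friction, stays where left. Goes in only once all four carriers are past it.
- bolt_tab (a point): Middle of the outer (+y) face of the upright steel tab at the bolt's outer end, 36 above the bench. The tab is a plate 30 wide (lane x), 8 thick (lane y), from 15 to 50 above the bench; pushing its outer face towards lane -y slides the bolt in. Axes as the lane's.
- carrier1: First (leading, nearest the end stop) vial carrier: grey plastic block 42 long (x, along the lane), 40 wide, 34 high, with a small capped glass vial (23 diameter) fixed upright in its top, 58 high in all; 80 to 170 g, free to slide in the lane. Origin: centre of its underside, on the lane floor; x along the lane. When home, its origin is at lane x = 129.
- carrier2: Second vial carrier: grey plastic block 42 long (x, along the lane), 40 wide, 34 high, with a small capped glass vial (23 diameter) fixed upright in its top, 58 high in all; 80 to 170 g, free to slide in the lane. Origin: centre of its underside, on the lane floor; x along the lane. When home, its origin is at lane x = 87.
- carrier3: Third vial carrier: grey plastic block 42 long (x, along the lane), 40 wide, 34 high, with a small capped glass vial (23 diameter) fixed upright in its top, 58 high in all; 80 to 170 g, free to slide in the lane. Origin: centre of its underside, on the lane floor; x along the lane. When home, its origin is at lane x = 45.
- carrier4: Fourth (rearmost, the one to push) vial carrier: grey plastic block 42 long (x, along the lane), 40 wide, 34 high, with a small capped glass vial (23 diameter) fixed upright in its top, 58 high in all; 80 to 170 g, free to slide in the lane. Origin: centre of its underside, on the lane floor; x along the lane. When home, its origin is at lane x = 3.
- spare_carrier: Bystander: an empty grey carrier block 42 x 40 x 34 standing on the bench beside the lane, on its -y side. Origin: centre of its underside.
- vial_a: Bystander: loose capped glass vial, 29 diameter, 52 high, beside the lane on its -y side. Origin: centre of its underside.
- vial_b: Bystander: loose capped glass vial, 29 diameter, 52 high, beside the lane on its -y side. Origin: centre of its underside.
- diluent: Bystander: bottle 52 diameter, 95 high. Origin: centre of its underside.
- marker: Bystander: marker pen lying on the bench on the lane's +y side, 125 long, 13 thick; origin under the middle of its 85 long barrel, x along it.
- cap_tray: Bystander: open white tray 110 x 80 x 30. Origin: centre of its underside.

How it is judged:
By the outcome, as a careful person would: the job done as asked, in the order asked, and still so for the second after the job is handed in, with the robot touching nothing.
It also fails if it takes over 48 s, if anything falls off the work surface, if the arm or the gripper's body presses on something with over 40 N, if the wrist force passes 120 N, or if a joint passes its speed limit or range.

### The arm

A 7-joint arm with a two-finger parallel gripper is mounted at the origin on the work surface. World frame = base frame: x ahead of the robot, y to its left, z up, the work surface at z = 0. Lengths are in mm, angles in rad, forces in N, time in s.
With the tool pointing down it reaches from about 400 to 875 mm from the base axis. Payload 4.4 kg.
Tool frame: the origin (TCP) lies at the very end of the fingers, on their centre line; the grasp point (between the pads) lies 19 mm behind it; z points along the fingers, y is the line along which they close (so a half turn about z gives the same grasp; the last joint's range is limited). The gripper opens to 85 mm and grips with 20 to 120 N. Pads are 22 mm wide; open, the fingers measure 114 mm over their backs; the gripper's body (76 mm by 85 mm) begins 54 mm behind the grasp point. The pads swing forward as they close: fully open they stand 13 mm farther back than shut.
Start: joints at [-1.408, 0.628, 0.038, 1.517, -0.027, 0.996, -0.02], TCP at [147.4, 633.081, 231.313] pointing down, gripper open.
Joint ranges: [-3.06, 3.06], [-0.37, 2.12], [-1.25, 1.32], [0.18, 2.47], [-1.1, 4.24], [0.23, 1.98], [-2.94, 2.94]. Speed limits (rad/s): [2.57, 2.57, 3.14, 3.14, 3.14, 3.14, 3.14].

### API

Orientations are given as [roll, pitch, yaw] about the fixed x, y, z axes, in that order (R = Rz(yaw) Ry(pitch) Rx(roll)).
In Python, from cell import ctrl gives the robot as it stands.
- The arm moves only by the tool step_arm, never from a script. Its argument "series" is a list that holds one entry, the list of rows, each a list of 7 numbers: the turn, a rotation vector about the tool's x, y, z as a fraction of full scale, then the shift along the tool's x, y, z as a fraction of full scale, then the closure, from 0 (fully open) to 1 (shut). In form: [[[ax, ay, az, tx, ty, tz, gripper], ...]]. A call has 1 to 12 rows; each row shifts and turns the commanded pose from where the row before left it, along the tool's axes as they then stand; what a row does not reach is not made up. Full scale, the value 1, is 150 mm for a shift and 45 degrees for a turn. A row lasts 1/10 s, in which the tool goes at most 50 mm and 8.59 degrees, less where a joint would pass 70% of its speed; a pose out of reach is approached as far as the arm can. A call with a number of a shift or a turn outside -1 to 1 is refused whole. A call with a gripper value outside its range is refused whole. The fingers move at their own pace and stop on an object; the grip force is fixed at half the most. Time passes only in rows, so rows that do not move let the fingers close. It gives the time, the measured TCP pose, the force, the opening and the grip force at its end, in the units of the state.
- ctrl.read_state(): the state, without advancing time (a new reading comes with each control period).
- ctrl.get_image(name): name is "scene" or "top"; returns a dict with "img" (400x640x3 uint8, red, green, blue), "fx", "fy", "cx", "cy" (pixels), "dist" ([k1, k2, p1, p2, k3] as OpenCV has them; the pictures are not rectified), "R" (3x3) and "t" (3): a world point X has camera coordinates R X + t. Camera axes: x right, y down, z forward; pixel columns grow to the right and rows downward; lengths in mm; the calibration is good to about 2 mm. A picture is of the moment at which its call begins. There is no depth.
- ctrl.finish_job(): hands the job in; it is judged then, once.
Trained networks look in a picture, given as the dict that the camera call returned (one of the last four; its "shot" number tells which), for a name from the list of things; names that differ only in an ending like _2 or _b are one class to them, and where a whole thing is asked for, a point or a joint stands for the part that bears it (a point fixed in the world has none). Each returns a list of dicts, best first, with "score" (0 to 1); they miss things now and then, are a little off and sometimes report something else, mostly with a low value. They report only what shows in the picture. A call takes as long as a camera call.
- ctrl.recognise(picture, thing): "centre" ([column, row] in pixels, amid what is visible of it).
The state is a dict: "clock": time; "qpos": joint angles; "qd": joint speeds; "tau": joint torques, N m; "eef_pos": TCP position; "tool_rot": TCP orientation; "force": force on the tool from outside, world axes, zero at the start; "torque": the same for the moment, N m; "width": finger opening in mm; "gripper_force": force on a finger pad.
Only numpy, scipy, OpenCV 4.12 (cv2) and the standard library are available. Lean on these libraries where they do the work, as an engineer would, in place of code of your own. Each camera call takes 0.05 s, during which the arm holds its last target. There are 200 camera calls.

## Working session

There is one attempt and no reset: what is moved stays moved. The work goes in short steps, Python scripts to look and compute and a tool call to move; the robot and the scene stay as the last step left them, time stands still between calls to the robot, and variables do not carry over. Pictures are saved under pics/ and viewed, at most 10 in all, crops included, and the job is handed in when it is done.

Besides the shell and the picture viewer there is one more tool, called after "Call:" as name(argument=value, ...) on one line, values as JSON. step_arm: Moves the arm, as the interface text tells. Shift numbers are shares of 150 mm and turn numbers shares of 45 degrees, none past 1 either way. Its arguments: {"type":"object","properties":{"series":{"type":"array","items":{"type":"array","items":{"type":"array","items":{"type":"number","minimum":-1,"maximum":1}}}}},"required":["series"]}

```bash
mkdir -p pics; cat > h.py <<'E'
import numpy as np, cv2, json
from cell import ctrl
def shot(n):
    return ctrl.get_image(n)
def ray(p,uv,z):
    K=np.array([[p["fx"],0,p["cx"]],[0,p["fy"],p["cy"]],[0,0,1]],float)
    q=cv2.undistortPoints(np.array([[uv]],float),K,np.array(p["dist"],float))[0,0]
    R=np.array(p["R"]);t=np.array(p["t"])
    c=-R.T@t; d=R.T@np.array([q[0],q[1],1]); return c+d*(z-c[2])/d[2]
def proj(p,X):
    K=np.array([[p["fx"],0,p["cx"]],[0,p["fy"],p["cy"]],[0,0,1]],float)
    return cv2.projectPoints(np.array(X,float).reshape(-1,1,3),cv2.Rodrigues(np.array(p["R"]))[0],np.array(p["t"],float),K,np.array(p["dist"],float))[0][:,0]
E
python3 - <<'E'
from h import *
for n in("top","scene"):
    p=shot(n); cv2.imwrite(f"pics/{n}0.png",cv2.cvtColor(p["img"],cv2.COLOR_RGB2BGR))
    print(n,-np.array(p["R"]).T@np.array(p["t"]))
    for th,z in [("lane",6),("bolt_tab",36),("bolt",26),("carrier1",40),("spare_carrier",17),("vial_a",26),("diluent",50),("marker",6),("cap_tray",15)]:
        print(th,[(round(r["score"],2),np.round(r["centre"]).tolist(),np.round(ray(p,r["centre"],z)[:2]).tolist()) for r in ctrl.recognise(p,th)][:6])
s=ctrl.read_state();print(s["clock"],s["eef_pos"],s["tool_rot"],s["width"])
E
```

```text
top [ 414.32574506   18.80757376 1164.82903389]
lane [(0.92, [316.0, 190.0], [570.0, 20.0])]
bolt_tab []
bolt []
carrier1 [(0.79, [325.0, 185.0], [581.0, -4.0]), (0.56, [296.0, 178.0], [598.0, 74.0]), (0.53, [312.0, 182.0], [588.0, 33.0]), (0.5, [281.0, 170.0], [618.0, 119.0])]
spare_carrier [(0.55, [317.0, 192.0], [565.0, 18.0]), (0.54, [338.0, 155.0], [671.0, -39.0])]
vial_a [(0.51, [279.0, 126.0], [749.0, 128.0]), (0.48, [313.0, 138.0], [715.0, 33.0])]
diluent [(0.8, [466.0, 153.0], [677.0, -393.0])]
marker [(0.75, [251.0, 201.0], [535.0, 201.0])]
cap_tray [(0.74, [183.0, 229.0], [451.0, 386.0]), (0.51, [320.0, 192.0], [564.0, 8.0])]
scene [1134.86537124 -684.5070126   684.34572297]
lane [(0.64, [298.0, 225.0], [566.0, -20.0])]
bolt_tab [(0.66, [300.0, 194.0], [512.0, 47.0]), (0.2, [359.0, 233.0], [715.0, 14.0])]
bolt [(0.64, [299.0, 196.0], [506.0, 51.0])]
carrier1 [(0.97, [306.0, 218.0], [592.0, -24.0]), (0.9, [338.0, 208.0], [625.0, 58.0]), (0.77, [351.0, 200.0], [628.0, 105.0]), (0.7, [320.0, 211.0], [599.0, 20.0])]
spare_carrier [(0.87, [330.0, 243.0], [673.0, -37.0]), (0.65, [341.0, 182.0], [540.0, 189.0])]
vial_a [(0.74, [398.0, 223.0], [757.0, 117.0]), (0.64, [360.0, 235.0], [714.0, 21.0]), (0.27, [328.0, 243.0], [676.0, -50.0])]
diluent [(0.94, [205.0, 338.0], [686.0, -404.0])]
marker [(0.75, [342.0, 180.0], [527.0, 212.0]), (0.25, [321.0, 212.0], [575.0, 57.0])]
cap_tray [(0.56, [358.0, 147.0], [461.0, 385.0])]
1.0 [147.35227046 633.07507939 231.30715974] [-3.14157941e+00 -6.77416443e-05  2.91282634e+00] 85.72469756467451
```

View pics/top0.png

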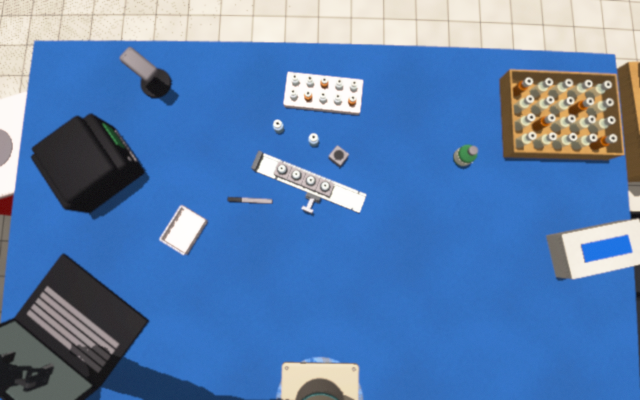

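View pics/scene0.png

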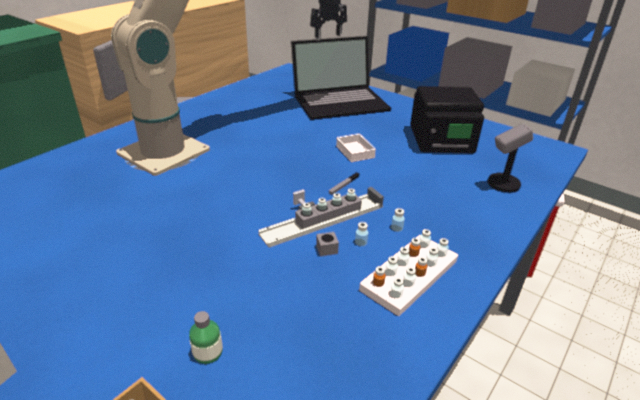

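```bash
python3 - <<'E'
import cv2
a=cv2.imread("pics/top0.png")[140:225,240:375]; a=cv2.resize(a,None,fx=5.9,fy=5.9,interpolation=cv2.INTER_CUBIC)
cv2.imwrite("pics/topc.png",a)
b=cv2.imread("pics/scene0.png")[165:255,250:390]; b=cv2.resize(b,None,fx=5.7,fy=5.7,interpolation=cv2.INTER_CUBIC)
cv2.imwrite("pics/scenec.png",b)
E
```

```text
(no output)
```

View pics/topc.png

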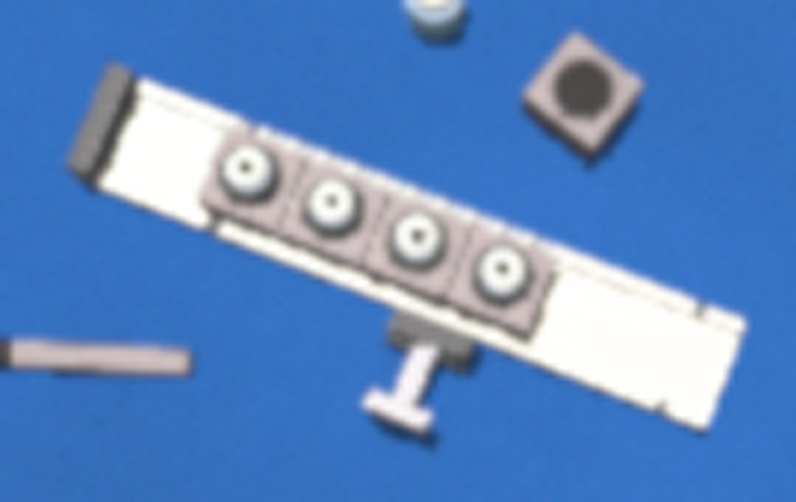

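View pics/scenec.png

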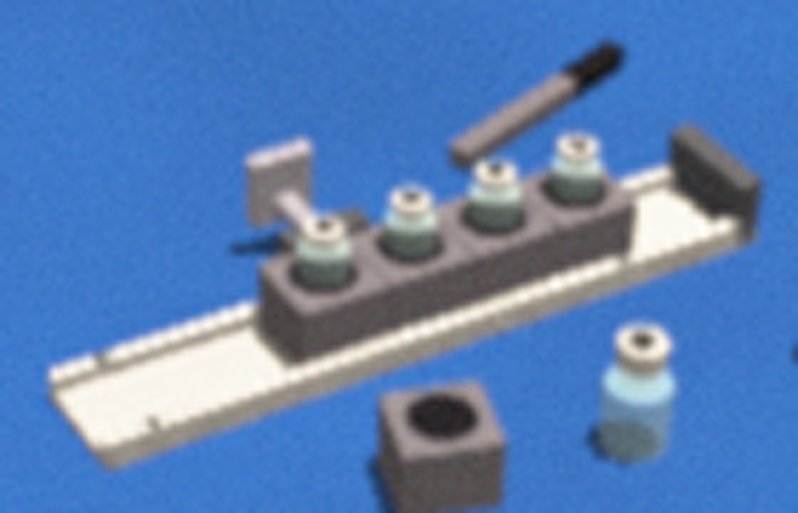

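```bash
cat > fit.py <<'E'
from h import *
from scipy.optimize import least_squares
T=lambda u,v:((u+.5)/5.9-.5+240,(v+.5)/5.9-.5+140)
S=lambda u,v:((u+.5)/5.7-.5+250,(v+.5)/5.7-.5+165)
P={n:shot(n) for n in("top","scene")}
# cam, pix, lane x (None base + s flag), y, z ; flags s->row, t->tab y
ob=[("top",T(745,320),-162.5,-27,14,0,0),("top",T(708,430),-162.5,27,14,0,0),
("top",T(118,65),162.5,-27,34,0,0),("top",T(72,168),162.5,27,34,0,0),
("scene",S(50,376),-162.5,27,14,0,0),("scene",S(108,452),-162.5,-27,14,0,0),("scene",S(685,127),162.5,27,34,0,0),("scene",S(757,185),162.5,-27,34,0,0)]
for i,(a,b) in enumerate([((245,165),(579,143)),((331,203),(495,170)),((416,238),(411,196)),((502,270),(324,228))]):
    ob+=[("top",T(*a),126-42*i,0,64,1,0),("scene",S(*b),126-42*i,0,64,1,0)]
ob+=[("top",T(362,406),-12,0,50,0,1),("top",T(427,431),-42,0,50,0,1),("scene",S(248,153),-42,0,50,0,1),("scene",S(308,139),-12,0,50,0,1)]
def pred(q):
    x,y,th,s,t=q;c,n=np.cos(th),np.sin(th);out=[]
    for cam,uv,lx,ly,z,fs,ft in ob:
        X=lx+fs*s;Y=ly+ft*t
        out.append(proj(P[cam],[x+c*X-n*Y,y+n*X+c*Y,z])[0]-uv)
    return np.array(out)
r=least_squares(lambda q:pred(q).ravel(),[580,35,1.27,0,70],x_scale=[1,1,.01,1,1],loss="soft_l1")
q=r.x;print(np.round(q,3));print([ (o[0][0],*np.round(e,1)) for o,e in zip(ob,pred(q))])
c,n=np.cos(q[2]),np.sin(q[2])
L=lambda X,Y:np.round([q[0]+c*X-n*Y,q[1]+n*X+c*Y],1)
print("rear face lane x",q[3]-21,"world",L(q[3]-21,0),"rear home",L(-18,0),"tab outer",L(-27,q[4]),"tab in",L(-27,q[4]-34))
for th,z in [("carrier1",45)]: pass
E
python3 fit.py
```

```text
[593.091  39.84    1.212 -46.634  79.774]
[('t', np.float64(0.8), np.float64(0.1)), ('t', np.float64(0.2), np.float64(-0.6)), ('t', np.float64(-1.0), np.float64(-0.5)), ('t', np.float64(-0.8), np.float64(-0.2)), ('s', np.float64(-0.5), np.float64(-1.4)), ('s', np.float64(-0.6), np.float64(-1.8)), ('s', np.float64(1.0), np.float64(-1.5)), ('s', np.float64(1.0), np.float64(-1.5)), ('t', np.float64(0.5), np.float64(0.3)), ('s', np.float64(-0.2), np.float64(-0.4)), ('t', np.float64(0.3), np.float64(-0.5)), ('s', np.float64(0.3), np.float64(-0.5)), ('t', np.float64(0.4), np.float64(-0.7)), ('s', np.float64(0.2), np.float64(-0.3)), ('t', np.float64(0.4), np.float64(-0.3)), ('s', np.float64(0.2), np.float64(-0.9)), ('t', np.float64(1.1), np.float64(-0.2)), ('t', np.float64(0.4), np.float64(-0.3)), ('s', np.float64(-0.8), np.float64(0.2)), ('s', np.float64(-0.8), np.float64(-0.6))]
rear face lane x -67.63383066161623 world [569.3 -23.5] rear home [586.8  23. ] tab outer [508.9  42.6] tab in [540.7  30.7]
```

```bash
cat > plan.py <<'E'
import sys
from h import *
from scipy.spatial.transform import Rotation as Ro
q=[593.1,39.8,1.212]; c,n=np.cos(q[2]),np.sin(q[2])
def toL(p): d=np.array(p[:2])-q[:2]; return np.array([c*d[0]+n*d[1],-n*d[0]+c*d[1],p[2]])
def toW(l): return np.array([q[0]+c*l[0]-n*l[1],q[1]+n*l[0]+c*l[1],l[2]])
def plan(l,rows,g,yaw=1.212):
    s=ctrl.read_state(); R=Ro.from_euler("xyz",s["tool_rot"]); p=np.array(s["eef_pos"]); W=toW(l); out=[]
    for k in range(rows):
        Rt=Ro.from_euler("xyz",[np.pi,0,yaw])
        rv=(R.inv()*Rt).as_rotvec()/(rows-k)/(np.pi/4); d=R.inv().apply((W-p)/(rows-k))/150
        rv=np.round(rv,3);d=np.round(d,3); out.append([*rv.tolist(),*d.tolist(),g])
        p=p+R.apply(d*150); R=R*Ro.from_rotvec(rv*np.pi/4)
    print(json.dumps(out).replace(" ",""))
def st():
    s=ctrl.read_state(); print(s["clock"],"lane",np.round(toL(s["eef_pos"]),1),np.round(s["tool_rot"],3),"F",np.round(s["force"],1),s["width"],"q",np.round(s["qpos"],2))
if __name__=="__main__":
    st(); a=[float(x) for x in sys.argv[1:]]; plan(a[:3],int(a[3]),a[4])
E
python3 plan.py -106 0 200 24 1
```

```text
1.1 lane [399.  625.6 231.3] [ 3.142 -0.     2.913] F [ 0.1 -0.7 -0.2] 85.39382813212133 q [-1.41  0.63  0.04  1.52 -0.03  1.   -0.02]
[[0.0,-0.0,0.09,-0.154,-0.162,0.009,1.0],[0.0,-0.0,0.09,-0.165,-0.15,0.009,1.0],[0.0,-0.0,0.09,-0.175,-0.138,0.009,1.0],[0.0,-0.0,0.09,-0.185,-0.126,0.009,1.0],[0.0,-0.0,0.09,-0.193,-0.112,0.009,1.0],[0.0,-0.0,0.09,-0.201,-0.098,0.009,1.0],[0.0,-0.0,0.09,-0.207,-0.084,0.009,1.0],[0.0,-0.0,0.09,-0.212,-0.069,0.009,1.0],[0.0,-0.0,0.09,-0.217,-0.054,0.009,1.0],[-0.0,-0.0,0.09,-0.22,-0.038,0.009,1.0],[-0.0,-0.0,0.09,-0.222,-0.023,0.008,1.0],[-0.0,-0.0,0.09,-0.223,-0.007,0.009,1.0],[-0.0,-0.0,0.09,-0.223,0.009,0.008,1.0],[-0.0,-0.0,0.09,-0.222,0.024,0.009,1.0],[-0.0,-0.0,0.091,-0.22,0.04,0.008,1.0],[-0.0,-0.0,0.09,-0.216,0.056,0.009,1.0],[-0.0,-0.0,0.091,-0.212,0.071,0.008,1.0],[-0.0,-0.0,0.09,-0.206,0.086,0.009,1.0],[-0.0,-0.0,0.091,-0.2,0.1,0.008,1.0],[-0.0,-0.0,0.09,-0.192,0.114,0.009,1.0],[-0.0,-0.0,0.091,-0.184,0.127,0.008,1.0],[-0.0,-0.0,0.09,-0.174,0.14,0.009,1.0],[-0.0,-0.0,0.091,-0.163,0.152,0.008,1.0],[-0.0,-0.0,0.09,-0.152,0.164,0.009,1.0]]
```

Call:
step_arm(series=[[[0, 0, 0.09, -0.154, -0.162, 0.009, 1], [0, 0, 0.09, -0.165, -0.15, 0.009, 1], [0, 0, 0.09, -0.175, -0.138, 0.009, 1], [0, 0, 0.09, -0.185, -0.126, 0.009, 1], [0, 0, 0.09, -0.193, -0.112, 0.009, 1], [0, 0, 0.09, -0.201, -0.098, 0.009, 1], [0, 0, 0.09, -0.207, -0.084, 0.009, 1], [0, 0, 0.09, -0.212, -0.069, 0.009, 1], [0, 0, 0.09, -0.217, -0.054, 0.009, 1], [0, 0, 0.09, -0.22, -0.038, 0.009, 1], [0, 0, 0.09, -0.222, -0.023, 0.008, 1], [0, 0, 0.09, -0.223, -0.007, 0.009, 1]]])

```text
clock: 2.3
eef_pos: [352.3, 285.9, 215.5]
tool_rot: [3.141, -0.0, 2.062]
force: [0.3, -0.1, 0.8]
width: -0.0
gripper_force: 0.0
```

```bash
python3 plan.py -106 0 150 12 1
```

```text
2.3 lane [145.9 311.9 215.5] [ 3.141 -0.     2.062] F [ 0.3 -0.1  0.8] -0.04494198660542259 q [-0.96  0.39  0.29  2.07 -0.17  0.71 -0.07]
[[0.0,-0.0,0.09,-0.223,0.009,0.036,1.0],[0.0,-0.0,0.09,-0.221,0.025,0.036,1.0],[0.0,-0.0,0.09,-0.219,0.041,0.036,1.0],[0.0,-0.0,0.09,-0.216,0.056,0.036,1.0],[0.0,-0.0,0.09,-0.211,0.071,0.036,1.0],[0.0,-0.0,0.09,-0.206,0.086,0.037,1.0],[0.0,-0.0,0.09,-0.199,0.1,0.036,1.0],[0.0,-0.0,0.09,-0.191,0.114,0.037,1.0],[0.0,-0.0,0.091,-0.183,0.127,0.036,1.0],[0.0,-0.0,0.09,-0.173,0.139,0.037,1.0],[0.0,-0.0,0.091,-0.163,0.151,0.036,1.0],[0.0,-0.001,0.09,-0.152,0.163,0.037,1.0]]
```

Call:
step_arm(series=[[[0, 0, 0.09, -0.223, 0.009, 0.036, 1], [0, 0, 0.09, -0.221, 0.025, 0.036, 1], [0, 0, 0.09, -0.219, 0.041, 0.036, 1], [0, 0, 0.09, -0.216, 0.056, 0.036, 1], [0, 0, 0.09, -0.211, 0.071, 0.036, 1], [0, 0, 0.09, -0.206, 0.086, 0.037, 1], [0, 0, 0.09, -0.199, 0.1, 0.036, 1], [0, 0, 0.09, -0.191, 0.114, 0.037, 1], [0, 0, 0.091, -0.183, 0.127, 0.036, 1], [0, 0, 0.09, -0.173, 0.139, 0.037, 1], [0, 0, 0.091, -0.163, 0.151, 0.036, 1], [0, 0, 0.09, -0.152, 0.163, 0.037, 1]]])

```text
clock: 3.5
eef_pos: [556.9, -58.9, 149.7]
tool_rot: [3.141, -0.0, 1.212]
force: [0.7, 0.4, -0.8]
width: 0.6
gripper_force: 0.0
```

```bash
python3 plan.py -106 0 60 4 1
```

```text
3.5 lane [-105.2   -0.7  149.7] [ 3.141 -0.     1.212] F [ 0.7  0.4 -0.8] 0.6047580134606242 q [-0.23  0.65  0.45  1.86 -0.41  0.72  0.09]
[[0.0,-0.0,0.0,-0.001,-0.001,0.15,1.0],[0.0,-0.0,0.0,-0.002,-0.001,0.149,1.0],[0.0,-0.0,0.0,-0.001,-0.002,0.15,1.0],[0.0,-0.001,0.0,-0.002,-0.001,0.149,1.0]]
```

Call:
step_arm(series=[[[0, 0, 0, -0.002, -0.001, 0.15, 1], [0, 0, 0, -0.001, -0.001, 0.15, 1], [0, 0, 0, -0.001, -0.001, 0.15, 1], [0, 0, 0, -0.001, -0.001, 0.15, 1], [0, 0, 0, 0, 0, 0, 1]]])

```text
clock: 4.0
eef_pos: [553.3, -57.9, 57.5]
tool_rot: [-3.137, 0.001, 1.215]
force: [-0.6, -0.1, -0.1]
width: -0.2
gripper_force: 0.0
```

```bash
python3 - <<'E'
from h import *
from plan import st
st()
a=cv2.cvtColor(shot("top")["img"],cv2.COLOR_RGB2BGR)[140:225,240:375]
b=cv2.cvtColor(shot("scene")["img"],cv2.COLOR_RGB2BGR)[155:240,245:380]
f=lambda i:cv2.resize(i,(477,300),interpolation=cv2.INTER_CUBIC)
cv2.imwrite("pics/pre.png",np.vstack([f(a),f(b)]))
E
```

```text
4.0 lane [-105.5    3.    57.5] [-3.137e+00  1.000e-03  1.215e+00] F [-0.6 -0.1 -0.1] -0.1725490194103344 q [-0.17  0.78  0.35  1.92 -0.49  0.53  0.16]
```

View pics/pre.png

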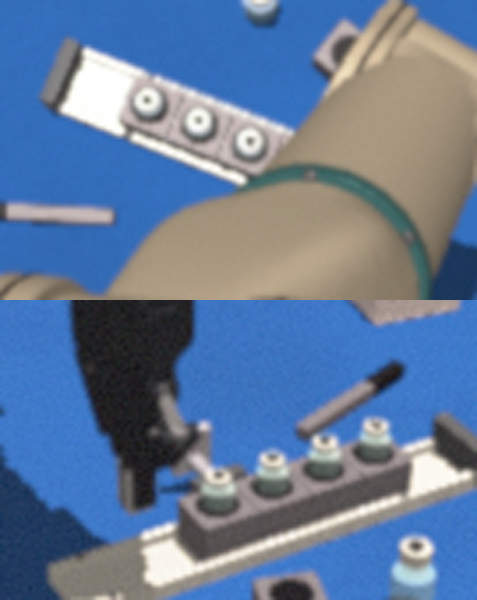

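Call:
step_arm(series=[[[0, 0, 0, 0, 0.01, 0.08, 1], [0, 0, 0, 0, 0.01, 0.08, 1], [0, 0, 0, 0, 0, 0.08, 1], [0, 0, 0, 0, 0, 0, 1]]])

```text
clock: 4.5
eef_pos: [556.8, -59.1, 22.1]
tool_rot: [-3.139, 0.0, 1.215]
force: [-1.1, 0.8, -0.8]
width: 0.1
gripper_force: 0.0
```

```bash
python3 plan.py -90 0 20 3 1
```

```text
4.5 lane [-105.4   -0.7   22.1] [-3.139  0.     1.215] F [-1.1  0.8 -0.8] 0.06577154395913172 q [-0.14  0.84  0.31  1.92 -0.52  0.47  0.19]
[[-0.001,0.0,0.001,0.034,-0.002,0.005,1.0],[-0.001,0.0,0.001,0.034,-0.001,0.004,1.0],[-0.002,0.001,0.001,0.034,-0.002,0.005,1.0]]
```

Call:
step_arm(series=[[[-0.002, 0, 0, 0.02, 0, 0.005, 1], [-0.002, 0, 0, 0.03, 0, 0, 1], [0, 0, 0, 0.03, 0, 0, 1], [0, 0, 0, 0.02, 0, 0, 1], [0, 0, 0, 0.02, 0, 0, 1], [0, 0, 0, 0.02, 0, 0, 1], [0, 0, 0, 0.02, 0, 0, 1], [0, 0, 0, 0.02, 0, 0, 1]]])

```text
clock: 5.3
eef_pos: [567.5, -33.9, 23.1]
tool_rot: [3.138, 0.0, 1.215]
force: [-0.5, 0.4, -0.3]
width: 0.1
gripper_force: 0.0
```

```bash
python3 plan.py -45 0 20 10 1
```

```text
5.3 lane [-78.   -1.9  23.1] [3.138 0.    1.215] F [-0.5  0.4 -0.3] 0.11503523434801753 q [-0.19  0.84  0.32  1.9  -0.53  0.48  0.15]
[[0.0,0.0,0.0,0.022,-0.001,0.002,1.0],[0.0,0.0,0.0,0.022,-0.001,0.002,1.0],[0.0,0.0,0.0,0.022,-0.001,0.002,1.0],[0.001,0.0,0.0,0.022,-0.001,0.002,1.0],[0.0,0.0,0.001,0.022,-0.001,0.002,1.0],[0.001,0.0,0.0,0.022,-0.001,0.002,1.0],[0.0,0.0,0.001,0.022,-0.002,0.002,1.0],[0.001,0.0,0.0,0.022,-0.001,0.002,1.0],[0.0,0.0,0.001,0.022,-0.002,0.002,1.0],[0.001,0.0,0.0,0.022,-0.001,0.003,1.0]]
```

Near contact; push 3 mm per row.

Call:
step_arm(series=[[[0.001, 0, 0, 0.02, -0.002, 0.003, 1], [0.001, 0, 0, 0.02, -0.002, 0.003, 1], [0, 0, 0, 0.02, -0.002, 0.003, 1], [0, 0, 0, 0.02, -0.002, 0.003, 1], [0, 0, 0, 0.02, -0.001, 0, 1]]])

```text
clock: 5.8
eef_pos: [571.7, -19.9, 21.3]
tool_rot: [3.139, 0.0, 1.214]
force: [0.1, -3.1, 1.3]
width: 0.1
gripper_force: 1.7
```

```bash
python3 plan.py -45 0 20 10 1
```

```text
5.8 lane [-63.4  -0.9  21.3] [3.139 0.    1.214] F [ 0.1 -3.1  1.3] 0.0802007785751418 q [-0.22  0.85  0.32  1.89 -0.53  0.48  0.12]
[[0.0,0.0,0.0,0.012,-0.001,0.001,1.0],[0.0,0.0,0.0,0.012,-0.001,0.001,1.0],[0.0,0.0,0.0,0.012,-0.0,0.001,1.0],[0.0,0.0,0.0,0.012,-0.001,0.001,1.0],[0.0,0.0,0.0,0.012,-0.0,0.001,1.0],[0.001,0.0,0.001,0.013,-0.001,0.001,1.0],[0.0,0.0,0.0,0.012,-0.001,0.001,1.0],[0.001,0.0,0.001,0.013,-0.0,0.001,1.0],[0.0,0.0,0.0,0.012,-0.001,0.0,1.0],[0.001,0.001,0.001,0.013,-0.0,0.001,1.0]]
```

Contact at about 3 N; the row is sliding. Final expected TCP x is about -29.

Call:
step_arm(series=[[[0, 0, 0, 0.02, -0.001, 0.001, 1], [0, 0, 0, 0.02, -0.001, 0.001, 1], [0, 0, 0, 0.02, 0, 0, 1], [0, 0, 0, 0.02, 0, 0, 1], [0, 0, 0, 0.02, 0, 0, 1], [0, 0, 0, 0.02, 0, 0, 1], [0, 0, 0, 0.02, 0, 0, 1], [0, 0, 0, 0.01, 0, 0, 1], [0, 0, 0, 0.01, 0, 0, 1]]])

```text
clock: 6.7
eef_pos: [579.4, 3.3, 20.9]
tool_rot: [3.14, 0.0, 1.215]
force: [-0.1, -3.6, 0.6]
width: 0.1
gripper_force: 1.9
```

```bash
python3 plan.py -28 0 20 6 1
```

```text
6.7 lane [-39.    0.   20.9] [3.14  0.    1.215] F [-0.1 -3.6  0.6] 0.07472979369844082 q [-0.26  0.86  0.33  1.87 -0.54  0.5   0.09]
[[0.0,0.0,0.001,0.012,0.0,0.001,1.0],[0.0,0.0,0.001,0.012,0.0,0.001,1.0],[0.0,0.0,0.0,0.012,0.0,0.001,1.0],[0.0,0.0,0.001,0.012,0.0,0.001,1.0],[0.001,0.0,0.0,0.013,0.0,0.001,1.0],[0.0,0.0,0.001,0.012,0.0,0.001,1.0]]
```

Call:
step_arm(series=[[[0, 0, 0, 0.01, 0, 0, 1], [0, 0, 0, 0.01, 0, 0, 1], [0, 0, 0, 0.01, 0, 0, 1], [0, 0, 0, 0.01, 0, 0, 1], [0, 0, 0, 0.01, 0, 0, 1]]])

```text
clock: 7.2
eef_pos: [582.0, 10.3, 20.9]
tool_rot: [3.14, -0.0, 1.215]
force: [0.5, -4.3, 0.8]
width: -0.0
gripper_force: 1.6
```

```bash
python3 - <<'E'
from h import *
from plan import st
st()
p=shot("scene")
print([np.round(r["centre"]).tolist() for r in ctrl.recognise(p,"carrier1")])
b=cv2.cvtColor(p["img"],cv2.COLOR_RGB2BGR)[155:255,250:395]
cv2.imwrite("pics/push.png",cv2.resize(b,None,fx=5.5,fy=5.5,interpolation=cv2.INTER_CUBIC))
E
```

```text
7.2 lane [-31.5   0.   20.9] [ 3.14  -0.     1.215] F [ 0.5 -4.3  0.8] -0.0364352221283431 q [-0.27  0.86  0.34  1.86 -0.54  0.51  0.07]
[[323.0, 212.0], [340.0, 206.0], [365.0, 194.0], [354.0, 200.0], [330.0, 245.0]]
```

View pics/push.png

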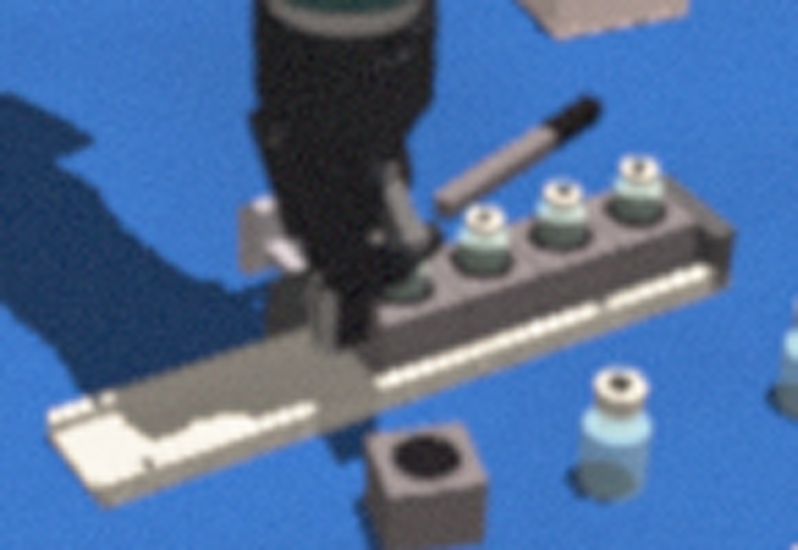

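Call:
step_arm(series=[[[0, 0, 0, 0.007, 0, 0, 1], [0, 0, 0, 0.007, 0, 0, 1]]])

```text
clock: 7.5
eef_pos: [582.6, 12.1, 20.9]
tool_rot: [3.141, 0.0, 1.215]
force: [-0.1, -2.8, 1.0]
width: 0.1
gripper_force: 1.5
```

Call:
step_arm(series=[[[0, 0, 0, 0.007, 0, 0, 1], [0, 0, 0, 0.007, 0, 0, 1]]])

```text
clock: 7.7
eef_pos: [583.4, 14.2, 20.9]
tool_rot: [3.141, -0.0, 1.215]
force: [0.3, -3.4, -0.4]
width: 0.0
gripper_force: 1.4
```

Call:
step_arm(series=[[[0, 0, 0, 0.007, 0, 0, 1]]])

```text
clock: 7.8
eef_pos: [583.6, 14.8, 20.9]
tool_rot: [3.141, 0.001, 1.215]
force: [-0.5, -4.8, 0.8]
width: -0.4
gripper_force: 2.5
```

Call:
step_arm(series=[[[0, 0, 0, 0.007, 0, 0, 1]]])

```text
clock: 7.9
eef_pos: [583.6, 14.8, 20.9]
tool_rot: [3.141, 0.002, 1.214]
force: [-1.5, -6.0, 1.5]
width: -0.1
gripper_force: 3.5
```

Call:
step_arm(series=[[[0, 0, 0, 0.007, 0, 0, 1]]])

```text
clock: 8.0
eef_pos: [583.7, 14.8, 20.9]
tool_rot: [3.141, 0.003, 1.214]
force: [-3.7, -8.6, 2.0]
width: 0.1
gripper_force: 4.4
```

Call:
step_arm(series=[[[0, 0, 0, 0.005, 0, 0, 1]]])

```text
clock: 8.1
eef_pos: [583.6, 14.8, 20.9]
tool_rot: [3.141, 0.004, 1.213]
force: [-3.5, -9.5, 2.6]
width: -0.1
gripper_force: 4.9
```

Call:
step_arm(series=[[[0, 0, 0, -0.04, 0, 0, 1], [0, 0, 0, -0.1, 0, 0, 1], [0, 0, 0, -0.1, 0, 0, 1], [0, 0, 0, 0, 0, -0.2, 1], [0, 0, 0, 0, 0, -0.25, 1], [0, 0, 0, 0, 0, -0.1, 1]]])

```text
clock: 8.7
eef_pos: [573.3, -17.5, 106.3]
tool_rot: [3.137, -0.001, 1.213]
force: [0.5, 0.4, -0.0]
width: -0.1
gripper_force: 0.0
```

```bash
python3 plan.py -28 125 95 6 1; python3 - <<'E'
from h import *
p=shot("scene")
b=cv2.cvtColor(p["img"],cv2.COLOR_RGB2BGR)[155:255,250:395]
cv2.imwrite("pics/home.png",cv2.resize(b,None,fx=5.5,fy=5.5,interpolation=cv2.INTER_CUBIC))
E
```

```text
8.7 lane [-60.6  -1.6 106.3] [ 3.137e+00 -1.000e-03  1.213e+00] F [ 0.5  0.4 -0. ] -0.05197410953348075 q [-0.28  0.73  0.42  1.86 -0.46  0.65  0.06]
[[0.001,-0.0,0.0,0.036,-0.141,0.012,1.0],[0.001,-0.0,0.0,0.036,-0.141,0.012,1.0],[0.001,-0.0,0.0,0.037,-0.14,0.012,1.0],[0.001,-0.001,0.001,0.036,-0.141,0.012,1.0],[0.001,-0.0,0.0,0.037,-0.14,0.012,1.0],[0.001,-0.001,0.001,0.036,-0.141,0.013,1.0]]
```

View pics/home.png

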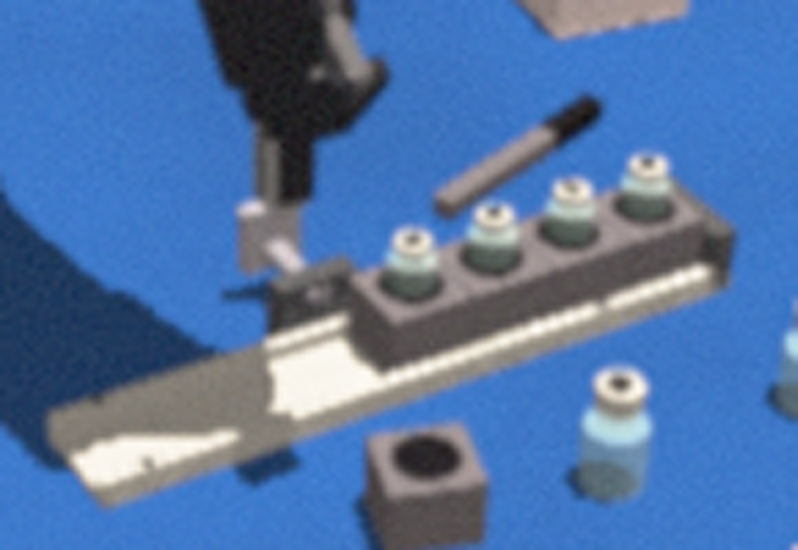

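Call:
step_arm(series=[[[0.001, 0, 0, 0.036, -0.141, 0.012, 1], [0.001, 0, 0, 0.036, -0.141, 0.012, 1], [0.001, 0, 0, 0.036, -0.141, 0.012, 1], [0.001, 0, 0, 0.036, -0.141, 0.012, 1], [0.001, 0, 0, 0.036, -0.141, 0.012, 1], [0.001, 0, 0, 0.036, -0.141, 0.012, 1], [0, 0, 0, 0, 0, 0, 1]]])

```text
clock: 9.45
eef_pos: [460.8, 59.9, 92.0]
tool_rot: [-3.133, 0.0, 1.217]
force: [0.3, -0.4, -0.7]
width: -0.2
gripper_force: 0.0
```

```bash
python3 plan.py -28 122 34 4 1
```

```text
9.45 lane [-27.6 131.   92. ] [-3.133  0.     1.217] F [ 0.3 -0.4 -0.7] -0.20703722013702355 q [-0.44  0.64  0.37  2.15 -0.54  0.45  0.  ]
[[-0.003,0.0,0.002,-0.001,0.016,0.097,1.0],[-0.003,0.0,0.001,-0.0,0.015,0.096,1.0],[-0.003,0.0,0.002,-0.001,0.015,0.097,1.0],[-0.002,0.001,0.001,-0.0,0.016,0.096,1.0]]
```

Call:
step_arm(series=[[[-0.003, 0, 0.001, 0, 0.01, 0.097, 1], [-0.003, 0, 0.001, 0, 0.01, 0.097, 1], [-0.002, 0, 0.001, 0, 0.01, 0.097, 1], [-0.002, 0, 0.001, 0, 0.01, 0.097, 1], [0, 0, 0, 0, 0, 0, 1]]])

```text
clock: 9.95
eef_pos: [470.0, 55.2, 33.1]
tool_rot: [3.139, 0.001, 1.21]
force: [0.1, 0.3, 0.5]
width: -0.1
gripper_force: 0.0
```

```bash
python3 plan.py -28 100 34 5 1
```

```text
9.95 lane [-28.8 120.7  33.1] [3.139e+00 1.000e-03 1.210e+00] F [0.1 0.3 0.5] -0.1321126656084451 q [-0.35  0.75  0.26  2.15 -0.61  0.3   0.07]
[[0.001,0.0,-0.0,0.001,0.028,-0.001,1.0],[0.001,0.0,-0.001,0.001,0.027,-0.001,1.0],[0.001,0.0,-0.0,0.001,0.028,-0.001,1.0],[0.0,0.001,-0.001,0.001,0.027,-0.001,1.0],[0.001,0.0,-0.0,0.001,0.028,-0.002,1.0]]
```

Call:
step_arm(series=[[[0, 0, 0, 0.001, 0.027, 0, 1], [0, 0, 0, 0.001, 0.027, 0, 1], [0, 0, 0, 0.001, 0.027, 0, 1], [0, 0, 0, 0, 0.027, 0, 1], [0, 0, 0, 0, 0.027, 0, 1], [0, 0, 0, 0, 0.027, 0, 1], [0, 0, 0, 0, 0.027, 0, 1], [0, 0, 0, 0, 0.027, 0, 1], [0, 0, 0, 0, 0.027, 0, 1], [0, 0, 0, 0, 0.027, 0, 1]]])

```text
clock: 10.95
eef_pos: [508.1, 42.7, 34.6]
tool_rot: [3.138, 0.0, 1.212]
force: [-1.2, 0.9, 0.5]
width: 0.1
gripper_force: 0.9
```

```bash
python3 plan.py -28 62 34 6 1
```

```text
10.95 lane [-27.1  80.6  34.6] [3.138 0.    1.212] F [-1.2  0.9  0.5] 0.07149401806171922 q [-0.34  0.78  0.3   2.06 -0.58  0.38  0.07]
[[0.001,0.0,-0.0,-0.001,0.021,0.001,1.0],[0.001,0.0,-0.0,-0.001,0.021,0.001,1.0],[0.001,0.0,-0.0,-0.001,0.02,0.001,1.0],[0.001,0.0,-0.0,-0.001,0.021,0.0,1.0],[0.0,0.0,-0.0,-0.001,0.02,0.001,1.0],[0.001,0.0,-0.0,-0.001,0.021,0.0,1.0]]
```

Contact (about 1.5 N, the bolt's friction). Continue.

Call:
step_arm(series=[[[0.001, 0, 0, -0.001, 0.02, 0, 1], [0.001, 0, 0, -0.001, 0.02, 0, 1], [0, 0, 0, 0, 0.02, 0, 1], [0, 0, 0, 0, 0.02, 0, 1], [0, 0, 0, 0, 0.014, 0, 1]]])

```text
clock: 11.45
eef_pos: [521.7, 37.4, 34.7]
tool_rot: [3.139, -0.0, 1.212]
force: [-1.6, 1.5, -0.8]
width: -0.1
gripper_force: 0.8
```

Call:
step_arm(series=[[[0, 0, 0, 0, 0.01, 0, 1], [0, 0, 0, 0, 0.01, 0, 1]]])

```text
clock: 11.65
eef_pos: [524.3, 36.3, 34.8]
tool_rot: [3.139, -0.0, 1.212]
force: [-1.3, 0.7, -1.2]
width: -0.3
gripper_force: 0.8
```

Call:
step_arm(series=[[[0, 0, 0, 0, 0.01, 0, 1], [0, 0, 0, 0, 0.01, 0, 1]]])

```text
clock: 11.85
eef_pos: [527.0, 35.3, 34.8]
tool_rot: [3.139, 0.0, 1.212]
force: [-1.3, 2.1, -1.1]
width: -0.0
gripper_force: 0.8
```

Call:
step_arm(series=[[[0, 0, 0, 0, 0.01, 0, 1], [0, 0, 0, 0, 0.007, 0, 1]]])

```text
clock: 12.05
eef_pos: [527.6, 35.0, 34.7]
tool_rot: [-3.141, 0.0, 1.212]
force: [-5.7, 4.3, 4.2]
width: 0.1
gripper_force: 3.5
```

Call:
step_arm(series=[[[0, 0, 0, 0, 0.01, 0, 1], [0, 0, 0, 0, 0.007, 0, 1]]])

```text
clock: 12.25
eef_pos: [527.6, 35.0, 34.6]
tool_rot: [-3.136, 0.0, 1.212]
force: [-9.7, 4.0, 8.0]
width: -0.2
gripper_force: 5.7
```

Call:
step_arm(series=[[[0, 0, 0, 0, 0.01, 0, 1]]])

```text
clock: 12.35
eef_pos: [527.6, 35.0, 34.5]
tool_rot: [-3.133, 0.0, 1.213]
force: [-12.4, 5.3, 11.1]
width: -0.0
gripper_force: 7.1
```

Call:
step_arm(series=[[[0, 0, 0, 0, -0.06, 0, 1], [0, 0, 0, 0, -0.12, 0, 1], [0, 0, 0, 0, -0.15, 0, 1], [0, 0, 0, 0, -0.1, 0, 1], [0, 0, 0, 0, 0, -0.2, 1], [0, 0, 0, 0, 0, -0.25, 1], [0, 0, 0, 0, 0, -0.2, 1], [0, 0, 0, 0, 0, 0, 1]]])

```text
clock: 13.15
eef_pos: [476.3, 55.1, 135.7]
tool_rot: [3.129, -0.004, 1.211]
force: [0.6, 0.2, -0.4]
width: 0.4
gripper_force: 0.0
```

```bash
python3 - <<'E'
from h import *
from plan import st
st()
a=cv2.cvtColor(shot("top")["img"],cv2.COLOR_RGB2BGR)[140:225,240:375]
b=cv2.cvtColor(shot("scene")["img"],cv2.COLOR_RGB2BGR)[165:250,250:385]
f=lambda i:cv2.resize(i,(477,300),interpolation=cv2.INTER_CUBIC)
cv2.imwrite("pics/end.png",np.vstack([f(a),f(b)]))
E
```

```text
13.15 lane [-26.7 114.7 135.7] [ 3.129 -0.004  1.211] F [ 0.6  0.2 -0.4] 0.37981748857230135 q [-0.5   0.58  0.47  2.1  -0.49  0.56 -0.03]
```

View pics/end.png

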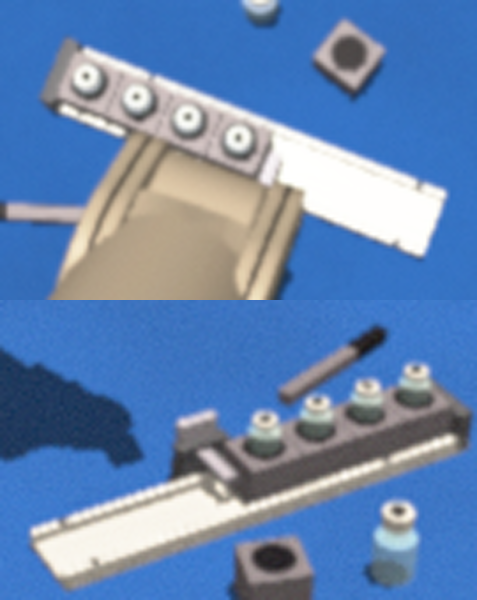

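The row is against the stop, and the bolt is in behind the last carrier (top crop, about 270,165) with its tab up against the housing. The arm is clear of everything.

```bash
python3 -c "
from cell import ctrl
print(ctrl.finish_job())"
```

```text
the job is handed in; nothing more can be done
None
```

The job is handed in: all four carriers were pushed together until the first met the end stop, the slide bolt was then pushed in behind the last one until it would go no further, and the arm ended clear of everything, at about 13 s.

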